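# Hang the tea strainers at their marks

### The job

First slide the large tea strainer that hangs on the rail along to the far black band, under the guard rod, without taking it off the rail. Then lift the small strainer out of its well in the drawer insert, hook it on the open stretch of the rail the same way round (grip on the side away from the robot) and slide it along to the near black band. Leave both hanging freely with their hooks on their bands, and do not disturb the glasses, teapot, spoon rest, cup or lid.

Things in the scene. Friction and masses are not known exactly. Their poses are not given: they have to be found in the camera images.
- large_strainer: Steel tea strainer with the wider basket, 82 mm across and 46 mm deep, 145 mm tall over all, about 0.14 kg. At the start it hangs by its hook on the open stretch of the rail, grip bar on the side away from the robot. Origin: centre of the basket's underside; z up, the grip bar at local +x.
- large_strainer_hook (a point): Hook of the large strainer, 12 mm wide, 3 mm thick steel strip, open downward: from the grip's top it rises towards local -x to a roof-shaped bend (outer top 147 mm above the underside) and comes down to a tip 112 mm above the underside, 16 mm beyond this point towards -x. This point: where the bar's axis lies when it hangs, 136 mm above the underside, local x = +6 mm.
- large_strainer_grip (a point): Upright black grip bar of the large strainer, 18 mm (local x) by 16 mm (local y), 43 to 122 mm above the underside; to be pinched across local y. This point: on its centre line, 82 mm above the underside, local x = +41 mm (35 mm from the hook point).
- small_strainer: Steel tea strainer with the narrower basket, 68 mm across and 46 mm deep, 145 mm tall over all, about 0.14 kg. At the start its basket sits in one of the insert's three wells, upright, turned anyhow. Origin: centre of the basket's underside; z up, the grip bar at local +x.
- small_strainer_hook (a point): Hook of the small strainer, 12 mm wide, 3 mm thick steel strip, open downward: from the grip's top it rises towards local -x to a roof-shaped bend (outer top 147 mm above the underside) and comes down to a tip 112 mm above the underside, 16 mm beyond this point towards -x. This point: where the bar's axis lies when it hangs, 136 mm above the underside, local x = +6 mm.
- small_strainer_grip (a point): Upright black grip bar of the small strainer, 18 mm (local x) by 16 mm (local y), 43 to 122 mm above the underside; to be pinched across local y. This point: on its centre line, 82 mm above the underside, local x = +41 mm (35 mm from the hook point).
- rail: Fixed hanging rail: a 12 mm round steel bar along local y, its axis 250 mm above the table, on 14 mm posts at local y = -210 and +210 mm. A lamp bar, 36 mm wide (local x -18 to +18 mm), runs above it all along, underside 353 mm above the table, so there the tool must lean outward (body to local +x). Origin: on the table below the bar's middle; x away from the robot, z up.
- guard_end (a point): Free end of the guard rod, an 8 mm rod parallel to the bar, 24 mm above it (axis to axis), from here (local y = -10 mm) to the +y post. A hook can be put over the bar only on the open stretch before it, local y = -200 to -20 mm, and slides along beneath it.
- near_mark (a point): First black band round the bar (10 mm wide), the one nearer the open stretch, local y = +35 mm; point on the bar's axis, axes as the rail's.
- far_mark (a point): Second black band, farther along beneath the guard rod, local y = +140 mm; point on the bar's axis, axes as the rail's.
- open_mid (a point): Point on the bar's axis about the middle of the open stretch, local y = -100 mm; axes as the rail's.
- insert: Fixed grey moulded drawer insert, 250 mm (local x) by 105 mm (local y) by 32 mm high, with three equal round wells, 75 mm across and 20 mm deep, at local x = -80, 0 and +80 mm. Origin: centre of its underside.
- spare_lid: Aluminium teapot lid with a knob, 66 mm across, 36 mm tall, in a well. Origin: centre of its underside. Leave alone.
- tea_cup: White bowl-shaped tea cup, 66 mm across, 45 mm tall, in a well. Origin: centre of its underside. Leave alone.
- teapot: Tall aluminium teapot, 190 mm high, 100 mm across, spout to local +x (to 86 mm from the axis), handle to -x (to 78 mm). Origin: centre of its underside. Leave alone.
- tray: Fixed red plastic tray, 200 by 300 mm, rim 18 mm high. Origin: centre of its underside.
- glass0: Tulip-waisted tea glass, standing, 60 mm across and 92 mm tall (origin: centre of its foot). On the red tray.
- glass1: Tulip-waisted tea glass, standing, 60 mm across and 92 mm tall (origin: centre of its foot). On the red tray.
- glass2: Tulip-waisted tea glass, standing, 60 mm across and 92 mm tall (origin: centre of its foot). On the table on the robot's side of the rail.
- glass3: Tulip-waisted tea glass, standing, 60 mm across and 92 mm tall (origin: centre of its foot). On the table beyond the insert.
- spoon_rest: White ceramic spoon rest, a dish 100 mm across and 16 mm high with a 65 mm tongue to local -x, on the table below the rail. Origin: centre of the dish's underside. Leave alone.
Mind the look-alikes: they are no part of the job. What is shaped like the small_strainer but pink is not meant.

How it is judged:
By the outcome, as a careful person would: the job done as asked, in the order asked, and still so for the second after the job is handed in, with the robot touching nothing.
It also fails if it takes over 58 s, if anything falls off the work surface, if the arm or the gripper's body presses on something with over 40 N, if the wrist force passes 120 N, or if a joint passes its speed limit or range.

### The arm

A 7-joint arm with a two-finger parallel gripper is mounted at the origin on the work surface. World frame = base frame: x ahead of the robot, y to its left, z up, the work surface at z = 0. Lengths are in m, angles in rad, forces in N, time in s.
With the tool pointing down it reaches from about 0.425 to 1.025 m from the base axis. Payload 9.4 kg.
Tool frame: the origin (TCP) lies at the very end of the fingers, on their centre line; the grasp point (between the pads) lies 19 mm behind it; z points along the fingers, y is the line along which they close (so a half turn about z gives the same grasp; the last joint's range is limited). The gripper opens to 85 mm and grips with 20 to 120 N. Pads are 22 mm wide; open, the fingers measure 114 mm over their backs; the gripper's body (76 mm by 85 mm) begins 54 mm behind the grasp point. The pads swing forward as they close: fully open they stand 13 mm farther back than shut.
Start: joints at [1.248, 0.599, -0.003, 1.599, 0.002, 0.943, -0.08], TCP at [0.176, -0.703, 0.201] pointing down, gripper open.
Joint ranges: [-2.57, 2.57], [-0.35, 1.97], [-1.29, 1.29], [0.11, 2.56], [-1.05, 4.19], [0.11, 1.86], [-2.63, 2.63]. Speed limits (rad/s): [2.22, 2.22, 3.01, 3.01, 3.14, 3.14, 3.14].

### API

Orientations are given as a unit quaternion [w, x, y, z].
In Python, from cell import * gives the robot as it stands.
- The arm moves only by the tool step_arm, never from a script. Its argument "moves" is a list of rows, each an object with "travel": the shift along the tool's x, y, z scaled (see below), a list of three; "turn": the turn, a rotation vector about the tool's x, y, z scaled (see below), a list of three; "jaw": the opening, from -1 (shut) to 1 (fully open). A call has 1 to 20 rows; each row is the pose to reach, as a shift and turn from the pose commanded when the call began, along the tool's axes at that moment; what a row does not reach only later rows make up. The controller multiplies each number of a shift by 100 mm and each number of a turn by pi/2 rad. A row lasts 1/10 s, in which the tool goes at most 50 mm and 8.59 degrees, less where a joint would pass 70% of its speed; a pose out of reach is approached as far as the arm can. A call with a number of a shift or a turn outside -1 to 1 is refused whole. A call with a gripper value outside its range is refused whole. The fingers move at their own pace and stop on an object; the grip force is fixed at half the most. Time passes only in rows, so rows that repeat a pose let the fingers close. It gives the time, the measured TCP pose, the force, the opening and the grip force at its end, in the units of the state.
- read_state(): the state, without advancing time (a new reading comes with each control period).
- grab_frame(name): name is "scene" or "side" or "wrist"; returns (picture, depth): 480x640x3 uint8, blue, green, red; 480x640 float32, m along the optical axis (not along the pixel's ray), 0 where there is no reading.
- calibration(name): a dict with "fx", "fy", "cx", "cy" (pixels), "world_to_cam" (4x4, takes a point from world to camera coordinates); the wrist camera has in their place "T_tool_cam" (4x4, takes a point from camera to tool coordinates, whose origin is the TCP and whose axes are the flange's). Camera axes: x right, y down, z forward; pixel columns grow to the right and rows downward; lengths in m; the calibration is good to about 2 mm. The wrist camera is an equidistant fisheye: a pixel r from the principal point sees the ray r / f radians off the axis. A picture is of the moment at which its call begins: read the wrist's pose just before it. calibration takes no time and is no camera call.
- finish_job(): hands the job in; it is judged then, once.
Trained networks look in the newest picture that a camera, given by its name, has taken for a name from the list of things; names that differ only in an ending like _2 or _b are one class to them, and where a whole thing is asked for, a point or a joint stands for the part that bears it (a point fixed in the world has none). Each returns a list of dicts, best first, with "score" (0 to 1); they miss things now and then, are a little off and sometimes report something else, mostly with a low value. They report only what shows in the picture. A call takes as long as a camera call. They do not tell look-alikes from the thing itself.
- recognise(camera, name): "point" ([x, y, z] in m, in world coordinates, good to about 4 mm: the middle of the surface that is visible of it).
- masks_of(camera, name): "mask" (480x640 bool, what is visible of it).
The state is a dict: "time_s": time; "joint_pos": joint angles; "qvel": joint speeds; "joint_torque": joint torques, N m; "ee_pos": TCP position; "tcp_rot": TCP orientation; "wrist_force": force on the tool from outside, world axes, zero at the start; "ft_torque": the same for the moment, N m; "opening": finger opening in m; "grasp_force": force on a finger pad.
Only numpy, scipy, OpenCV 4.12 (cv2) and the standard library are available. Lean on these libraries where they do the work, as an engineer would, in place of code of your own. Each camera call takes 0.05 s, during which the arm holds its last target. There are 200 camera calls.

## Working session

There is one attempt and no reset: what is moved stays moved. The work goes in short steps, Python scripts to look and compute and a tool call to move; the robot and the scene stay as the last step left them, time stands still between calls to the robot, and variables do not carry over. Pictures are saved under pics/ and viewed, at most 13 in all, crops included, and the job is handed in when it is done.

Besides the shell and the picture viewer there is one more tool, called as name(argument=value, ...) on one line, values as JSON. step_arm: Moves the arm, as the interface text tells. Shifts and turns lie within -1 to 1; 1 stands for 100 mm of shift or pi/2 rad of turn. Its arguments: {"type":"object","properties":{"moves":{"type":"array"}},"required":["moves"]}

```bash
ls; mkdir -p pics; cat > h.py <<'E'
from cell import *
import numpy as np, cv2
from scipy.spatial.transform import Rotation as R
def world(name,u,v,d):
    c=calibration(name); p=np.array([(u-c["cx"])/c["fx"]*d,(v-c["cy"])/c["fy"]*d,d,1.])
    return (np.linalg.inv(c["world_to_cam"])@p)[:3]
def cloud(name,D):
    c=calibration(name); v,u=np.mgrid[:480,:640]
    P=np.stack([(u-c["cx"])/c["fx"]*D,(v-c["cy"])/c["fy"]*D,D],-1)
    T=np.linalg.inv(c["world_to_cam"]); return P@T[:3,:3].T+T[:3,3]
def proj(name,p):
    c=calibration(name); q=c["world_to_cam"][:3]@np.r_[p,1]; return q[0]/q[2]*c["fx"]+c["cx"],q[1]/q[2]*c["fy"]+c["cy"]
E
python3 - <<'E'
from h import *
for n in ["scene","side"]:
    I,D=grab_frame(n); cv2.imwrite(f"pics/{n}0.png",I); np.save(f"{n}0.npy",D)
    print(n,np.linalg.inv(calibration(n)["world_to_cam"])[:3].round(3).tolist())
    for t in ["large_strainer","small_strainer","large_strainer_hook","large_strainer_grip","small_strainer_grip","small_strainer_hook","rail","guard_end","near_mark","far_mark","open_mid","insert","teapot","spoon_rest","glass0","tray"]:
        print(t,[(np.round(r["point"],3).tolist(),round(r["score"],2),np.round(proj(n,r["point"])).tolist()) for r in recognise(n,t)][:5])
print(read_state())
E
```

```text
pics
scene [[-0.319, 0.522, -0.791, 1.6], [0.947, 0.197, -0.253, 0.359], [0.023, -0.83, -0.558, 0.911]]
large_strainer [([0.62, 0.054, 0.152], 0.96, [329.0, 263.0])]
small_strainer [([0.733, -0.416, 0.042], 0.72, [142.0, 284.0]), ([0.623, -0.291, 0.055], 0.64, [206.0, 266.0]), ([0.322, -0.203, 0.041], 0.55, [280.0, 221.0])]
large_strainer_hook [([0.614, 0.051, 0.152], 0.77, [328.0, 262.0])]
large_strainer_grip [([0.622, 0.052, 0.157], 0.94, [328.0, 262.0]), ([0.775, -0.16, 0.064], 0.64, [222.0, 310.0])]
small_strainer_grip [([0.624, -0.294, 0.058], 0.92, [205.0, 265.0]), ([0.314, -0.358, 0.043], 0.92, [236.0, 210.0]), ([0.325, -0.202, 0.035], 0.69, [280.0, 223.0]), ([0.732, -0.414, 0.038], 0.64, [144.0, 285.0])]
small_strainer_hook [([0.325, -0.203, 0.038], 0.96, [279.0, 223.0]), ([0.624, -0.293, 0.058], 0.91, [205.0, 265.0]), ([0.316, -0.351, 0.046], 0.79, [237.0, 210.0]), ([0.737, -0.416, 0.041], 0.65, [142.0, 285.0])]
rail [([0.607, 0.123, 0.314], 0.76, [362.0, 208.0])]
guard_end [([0.611, 0.128, 0.317], 0.88, [364.0, 208.0])]
near_mark [([0.608, 0.128, 0.322], 0.74, [364.0, 206.0
[... 2412 characters left out ...]
0.59930305, -0.00252964,  1.59938667,  0.00180659,
        0.94288668, -0.07976941]), 'qvel': array([ 7.94409706e-04,  1.29583791e-03, -9.86692096e-04,  6.32136919e-04,
        1.13828681e-03, -1.12082166e-03, -7.24303071e-05]), 'joint_torque': array([ 8.81977030e-04, -7.76204824e+01,  1.56405643e+00, -2.58379680e+01,
        1.24813183e-02,  2.11467646e-03, -4.82152899e-06]), 'ee_pos': array([ 0.17641192, -0.7032214 ,  0.20077687]), 'tcp_rot': array([ 1.25844022e-05,  9.92453760e-01,  1.22619465e-01, -1.53450298e-05]), 'wrist_force': array([ 0.31845049, -0.32793101,  0.18305338]), 'ft_torque': array([ 0.03454704, -0.00817105,  0.01505064]), 'grasp_force': 0.0, 'opening': 0.0851434598360351}
```

View pics/scene0.png

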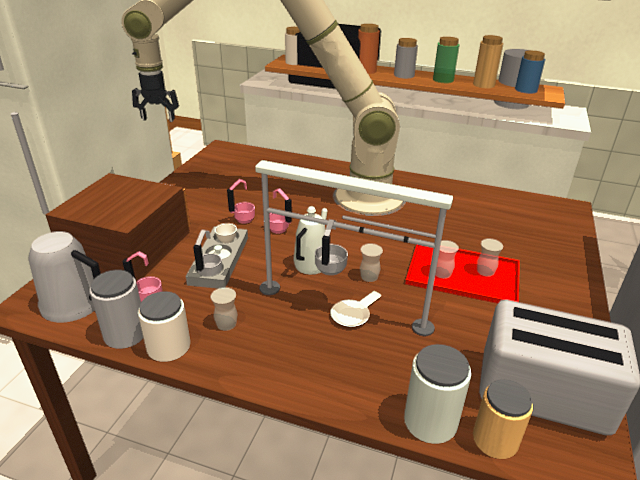

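View pics/side0.png

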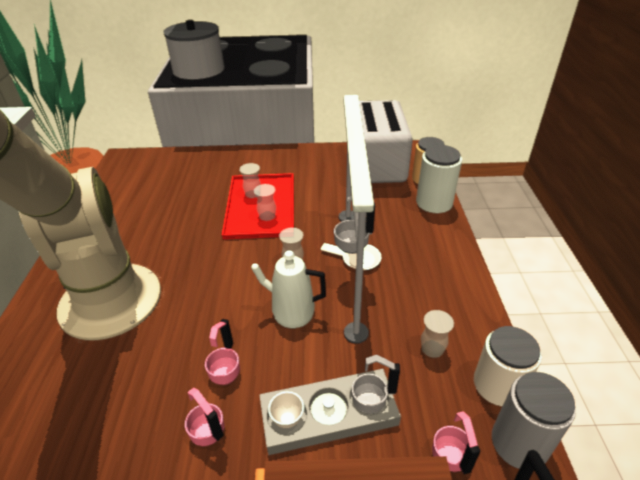

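The three pink look-alikes in side view are at (222,365), (204,425) and (455,445). The only grey strainer of that shape is in the insert's end well, at (372,390) in side and (208,265) in scene, so that is the small one. The large one hangs at (329,255) in scene, with bands at about (361,230) and (405,240). I'll confirm this in a crop and measure.

```bash
python3 - <<'E'
from h import *
S={}
for n in ["scene","side"]:
    I=cv2.imread(f"pics/{n}0.png"); P=cloud(n,np.load(f"{n}0.npy")); S[n]=(I,P)
    ok=np.load(f"{n}0.npy")>0
    reg=ok&(P[...,0]>.4)&(P[...,0]<.8)&(P[...,1]>-.3)&(P[...,1]<.5)
    m=reg&(P[...,2]>.345)&(P[...,2]<.42); Q=P[m]
    c=Q.mean(0); u=np.linalg.svd(Q-c,full_matrices=False)[2][0]; t=(Q-c)@u
    print(n,"lamp",len(Q),c.round(4),u.round(4),np.percentile(t,[1,99]).round(3),np.percentile(Q[:,2],[2,50,98]))
    m=reg&(P[...,2]>.23)&(P[...,2]<.262); Q=P[m]
    m2=reg&(P[...,2]>.03)&(P[...,2]<.22)
    print(" bar",len(Q),Q.mean(0).round(4)); 
    if len(Q)>10: print(np.polyfit(Q[:,1],Q[:,0],1),np.percentile(Q[:,1],[1,99]))
    dark=(I.max(-1)<60)&ok
    for nm,c0 in [("L",(.60,.05,.16)),("S",(.63,-.29,.08))]:
        m=dark&(np.linalg.norm(P-np.array(c0),axis=-1)<.09); Q=P[m]
        if len(Q): print(" grip",nm,len(Q),np.median(Q,0).round(4),Q.min(0).round(3),Q.max(0).round(3))
    for t in ["large_strainer","small_strainer","insert"]:
        for r in masks_of(n,t)[:3]:
            Q=P[r["mask"]&ok]; print(" mask",t,round(r["score"],2),len(Q),np.median(Q,0).round(3),np.percentile(Q,2,0).round(3),np.percentile(Q,98,0).round(3))
a=cv2.resize(S["scene"][0][200:300,180:300],(480,400),interpolation=3)
b=cv2.resize(S["side"][0][330:460,250:410],(492,400),interpolation=3)[:,:320*1+172]
c=cv2.resize(S["scene"][0][180:300,280:460],(600,400)); d=cv2.resize(S["side"][0][80:280,300:420],(240,400))
cv2.imwrite("pics/crop0.png",cv2.resize(np.vstack([np.hstack([a,b])[:,:840],np.hstack([c,d])]),(800,600)) )
E
```

```text
scene lamp 2743 [0.6067 0.1025 0.3695] [ 2.580e-02  9.997e-01 -3.000e-04] [-0.23   0.208] [0.35488111 0.37236535 0.37566731]
 bar 1121 [0.6034 0.0967 0.2516]
[0.0196122  0.60148649] [-0.12259681  0.30438207]
 grip L 203 [0.6392 0.0502 0.2045] [0.628 0.04  0.162] [0.644 0.057 0.239]
 grip S 191 [ 0.6487 -0.2923  0.0974] [ 0.592 -0.33   0.019] [ 0.656 -0.234  0.137]
 mask large_strainer 0.94 1011 [0.617 0.052 0.152] [0.547 0.011 0.114] [0.642 0.088 0.255]
 mask small_strainer 0.95 521 [ 0.318 -0.355  0.039] [ 0.255 -0.394  0.003] [ 0.336 -0.307  0.126]
 mask small_strainer 0.82 604 [ 0.732 -0.415  0.042] [ 0.69  -0.443  0.007] [ 0.77  -0.363  0.144]
 mask small_strainer 0.76 692 [ 0.625 -0.293  0.056] [ 0.569 -0.321  0.02 ] [ 0.653 -0.262  0.155]
 mask insert 0.71 1509 [ 0.555 -0.283  0.03 ] [ 0.405 -0.368  0.002] [ 0.654 -0.237  0.037]
 mask insert 0.56 1035 [0.616 0.051 0.152] [0.471 0.011 0.005] [0.642 0.089 0.256]
 mask insert 0.39 301 [ 0.442 -0.327  0.046] [ 0.414 -0.354  0.027] [ 0.476 -0.295  0.059]
side lamp 2172 [0.5941 0.033  0.3734] [0.0254 0.9996 0.0079] [-0.17  0.27] [0.36071859 0.3744595  0.37636504]
 bar 219 [ 0.5909 -0.059   0.2493]
[0.02174968 0.5921844 ] [-0.13034643  0.05478465]
 grip L 159 [0.6301 0.0393 0.1923] [0.621 0.036 0.16 ] [0.639 0.044 0.224]
 grip S 243 [ 0.6414 -0.3058  0.1064] [ 0.632 -0.309  0.061] [ 0.65  -0.294  0.138]
 mask large_strainer 0.77 913 [0.585 0.042 0.149] [0.552 0.007 0.117] [0.638 0.088 0.252]
 mask small_strainer 0.78 1465 [ 0.298 -0.349  0.045] [ 0.262 -0.38   0.003] [ 0.333 -0.313  0.146]
 mask small_strainer 0.77 1502 [ 0.311 -0.199  0.036] [ 0.277 -0.25   0.002] [ 0.34  -0.142  0.145]
 mask small_strainer 0.7 1740 [ 0.739 -0.399  0.04 ] [ 0.703 -0.449  0.003] [ 0.763 -0.369  0.146]
 mask insert 0.58 4665 [ 0.513 -0.341  0.033] [ 0.402 -0.383  0.006] [ 0.645 -0.252  0.037]
 mask insert 0.44 3616 [ 0.593 -0.061  0.373] [ 0.574 -0.141  0.007] [0.616 0.303 0.376]
```

View pics/crop0.png

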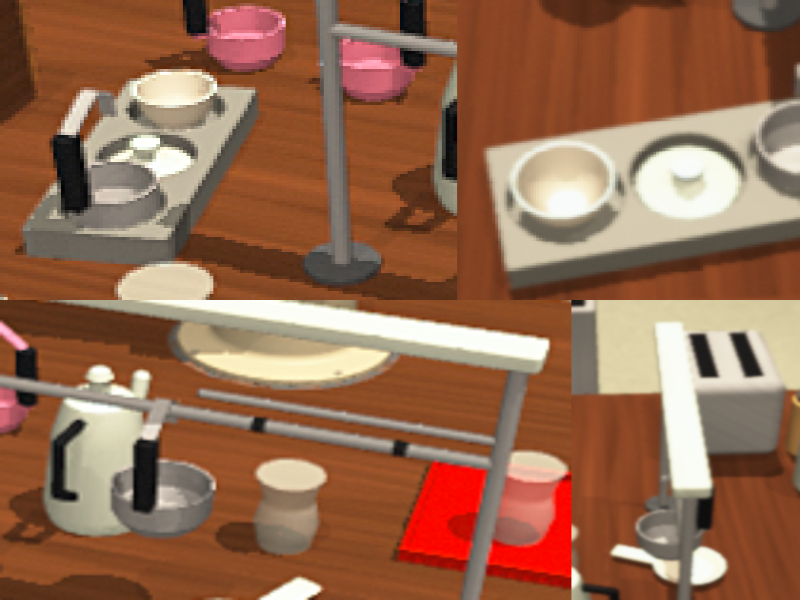

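The crop confirms it: the small strainer is the steel one in the end well, with its black grip towards the camera (+x). The pink ones are elsewhere. Next I'll refine the bands, basket and insert, and plan the first moves.

```bash
cat >> h.py <<'E'
YAW=-0.023; TH=np.deg2rad(35)
def tool_R(yaw=YAW,th=TH):
    c,s=np.cos(th),np.sin(th)
    return R.from_euler("z",yaw).as_matrix()@np.array([[c,0,-s],[0,-1,0],[-s,0,-c]])
def Rq(q): return R.from_quat(np.r_[q[1:],q[0]]).as_matrix()
def plan(p,Rm,wps):
    "tool-axis travel numbers (unit 0.1 m) for successive calls"
    for w in wps:
        d=Rm.T@(np.array(w)-p)/.1; n=int(np.ceil(abs(d).max()-1e-6)) or 1
        print(np.round(w,3),"n=%d"%n,(d/n).round(3).tolist(),"rows/call>=%.1f"%(np.linalg.norm(d/n)*2)); p=np.array(w)
E
python3 - <<'E'
from h import *
from scipy.optimize import least_squares
for n in ["scene","side"]:
    I=cv2.imread(f"pics/{n}0.png"); D=np.load(f"{n}0.npy"); P=cloud(n,D); ok=D>0
    bar=ok&(abs(P[...,0]-.6-.02*P[...,1])<.02)&(P[...,2]>.235)&(P[...,2]<.262)&(P[...,1]>.07)&(I.max(-1)<70)
    Q=P[bar]; 
    for lo,hi in [(.09,.17),(.17,.28)]:
        q=Q[(Q[:,1]>lo)&(Q[:,1]<hi)]
        if len(q): print(n,"band",len(q),q.mean(0).round(4),q[:,1].min().round(3),q[:,1].max().round(3))
    g=ok&(abs(P[...,0]-.6)<.025)&(P[...,2]>.264)&(P[...,2]<.285); q=P[g]
    if len(q): print(n,"guard",len(q),np.percentile(q[:,1],[1,99]).round(3),q.mean(0).round(3))
    top=ok&(abs(P[...,2]-.032)<.004)&(P[...,0]>.38)&(P[...,0]<.68)&(P[...,1]>-.42)&(P[...,1]<-.2)
    r=cv2.minAreaRect((P[top][:,:2]*1000).astype(np.float32)); print(n,"insert",r)
    m=ok&(np.linalg.norm(P[...,:2]-[.61,-.295],axis=-1)<.06)&(P[...,2]>.044)&(P[...,2]<.061)&(I.max(-1)>=60); q=P[m]
    s=least_squares(lambda v:np.hypot(q[:,0]-v[0],q[:,1]-v[1])-v[2],[.605,-.295,.034],loss="soft_l1",f_scale=.003).x
    print(n,"basket",len(q),s.round(4))
    m=ok&(np.linalg.norm(P[...,:2]-[.63,-.3],axis=-1)<.07)&(P[...,2]>.07)&(P[...,2]<.165); q=P[m]
    dk=I[m].max(-1)<60
    print(" dark",q[dk].mean(0).round(4),np.percentile(q[dk],[3,97],axis=0).round(3).tolist())
    print(" hook",q[~dk].mean(0).round(4),np.percentile(q[~dk],[3,97],axis=0).round(3).tolist())
s=read_state(); p=s["ee_pos"]; R0=Rq(s["tcp_rot"]); Rt=tool_R()
print("turn",(R.from_matrix(R0.T@Rt).as_rotvec()/(np.pi/2)).round(3))
print("lift0",(R0.T@np.array([.05,.05,.1])/.1).round(3))
z=Rt[:,2]; G=np.array([.631,.048,.196])
plan(p+[.05,.05,.1],Rt,[(.30,-.62,.45),(.55,-.5,.45),(.74,-.30,.45),(.76,.048,.42),G-.081*z,G+.019*z])
E
```

```text
scene band 22 [0.6022 0.1236 0.2544] 0.12 0.127
scene band 23 [0.6046 0.2287 0.2544] 0.225 0.233
scene guard 432 [-0.125  0.305] [0.602 0.168 0.276]
scene insert ((524.4683837890625, -309.45233154296875), (257.117919921875, 108.8714599609375), 11.339015007019043)
scene basket 182 [ 0.6032 -0.2948  0.033 ]
 dark [ 0.648  -0.2938  0.1049] [[0.64, -0.304, 0.073], [0.654, -0.287, 0.135]]
 hook [ 0.6186 -0.2939  0.138 ] [[0.59, -0.303, 0.084], [0.642, -0.287, 0.157]]
side guard 76 [-0.13   1.625] [0.593 0.286 0.273]
side insert ((522.272705078125, -311.38720703125), (250.2213134765625, 107.81407928466797), 11.13497543334961)
side basket 409 [ 0.6004 -0.2969  0.0322]
 dark [ 0.641  -0.3054  0.1078] [[0.633, -0.308, 0.072], [0.649, -0.298, 0.136]]
 hook [ 0.616  -0.2977  0.1435] [[0.59, -0.304, 0.084], [0.643, -0.291, 0.16]]
turn [ 0.052 -0.386  0.166]
lift0 [ 0.607 -0.363 -1.   ]
[ 0.3  -0.62  0.45] n=2 [-0.13, -0.174, -0.82] rows/call>=1.7
[ 0.55 -0.5   0.45] n=3 [0.675, -0.419, -0.473] rows/call>=1.8
[ 0.74 -0.3   0.45] n=3 [0.506, -0.681, -0.354] rows/call>=1.8
[0.76  0.048 0.42 ] n=4 [0.068, -0.871, 0.044] rows/call>=1.7
[0.677 0.047 0.262] n=2 [0.114, 0.015, 0.882] rows/call>=1.8
[0.62  0.048 0.18 ] n=1 [0.0, -0.0, 1.0] rows/call>=2.0
```

step_arm(moves=[{"travel":[0.607,-0.363,-1.0],"turn":[0.052,-0.386,0.166],"jaw":0.2},{"travel":[0.607,-0.363,-1.0],"turn":[0.052,-0.386,0.166],"jaw":0.2},{"travel":[0.607,-0.363,-1.0],"turn":[0.052,-0.386,0.166],"jaw":0.2},{"travel":[0.607,-0.363,-1.0],"turn":[0.052,-0.386,0.166],"jaw":0.2},{"travel":[0.607,-0.363,-1.0],"turn":[0.052,-0.386,0.166],"jaw":0.2},{"travel":[0.607,-0.363,-1.0],"turn":[0.052,-0.386,0.166],"jaw":0.2},{"travel":[0.607,-0.363,-1.0],"turn":[0.052,-0.386,0.166],"jaw":0.2}])

```text
time_s: 2.7
ee_pos: [0.2263, -0.6534, 0.3005]
tcp_rot: [-0.003, 0.954, -0.011, -0.3]
wrist_force: [0.6, -0.4, 1.1]
opening: 0.0512
grasp_force: 0.0
```

step_arm(moves=[{"travel":[-0.13,-0.174,-0.82],"turn":[0,0,0],"jaw":0.2},{"travel":[-0.13,-0.174,-0.82],"turn":[0,0,0],"jaw":0.2},{"travel":[-0.13,-0.174,-0.82],"turn":[0,0,0],"jaw":0.2}])

```text
time_s: 3.0
ee_pos: [0.2639, -0.6378, 0.3808]
tcp_rot: [-0.0, 0.955, -0.012, -0.297]
wrist_force: [-0.3, 0.4, -0.6]
opening: 0.0513
grasp_force: 0.0
```

step_arm(moves=[{"travel":[-0.13,-0.174,-0.82],"turn":[0,0,0],"jaw":0.2},{"travel":[-0.13,-0.174,-0.82],"turn":[0,0,0],"jaw":0.2},{"travel":[-0.13,-0.174,-0.82],"turn":[0,0,0],"jaw":0.2}])

```text
time_s: 3.3
ee_pos: [0.3002, -0.6208, 0.4547]
tcp_rot: [-0.001, 0.955, -0.012, -0.297]
wrist_force: [0.2, -0.0, -0.2]
opening: 0.0513
grasp_force: 0.0
```

step_arm(moves=[{"travel":[0.675,-0.419,-0.473],"turn":[0,0,0],"jaw":0.2},{"travel":[0.675,-0.419,-0.473],"turn":[0,0,0],"jaw":0.2},{"travel":[0.675,-0.419,-0.473],"turn":[0,0,0],"jaw":0.2}])

```text
time_s: 3.6
ee_pos: [0.3879, -0.5777, 0.448]
tcp_rot: [-0.004, 0.954, -0.007, -0.299]
wrist_force: [0.3, 0.5, -0.6]
opening: 0.0512
grasp_force: 0.0
```

step_arm(moves=[{"travel":[0.675,-0.419,-0.473],"turn":[0,0,0],"jaw":0.2},{"travel":[0.675,-0.419,-0.473],"turn":[0,0,0],"jaw":0.2},{"travel":[0.675,-0.419,-0.473],"turn":[0,0,0],"jaw":0.2}])

```text
time_s: 3.9
ee_pos: [0.4558, -0.5403, 0.442]
tcp_rot: [0.002, 0.955, -0.013, -0.297]
wrist_force: [0.7, -0.9, -1.6]
opening: 0.0515
grasp_force: 0.0
```

step_arm(moves=[{"travel":[0.675,-0.419,-0.473],"turn":[0,0,0],"jaw":0.2},{"travel":[0.675,-0.419,-0.473],"turn":[0,0,0],"jaw":0.2},{"travel":[0.675,-0.419,-0.473],"turn":[0,0,0],"jaw":0.2}])

```text
time_s: 4.2
ee_pos: [0.5675, -0.4729, 0.4727]
tcp_rot: [0.073, 0.966, 0.026, -0.248]
wrist_force: [0.4, 0.7, -0.6]
opening: 0.0511
grasp_force: 0.0
```

step_arm(moves=[{"travel":[0.506,-0.681,-0.354],"turn":[0,0,0],"jaw":0.2},{"travel":[0.506,-0.681,-0.354],"turn":[0,0,0],"jaw":0.2},{"travel":[0.506,-0.681,-0.354],"turn":[0,0,0],"jaw":0.2}])

```text
time_s: 4.5
ee_pos: [0.6097, -0.4049, 0.4574]
tcp_rot: [0.078, 0.965, 0.02, -0.25]
wrist_force: [1.4, 0.9, -0.8]
opening: 0.0513
grasp_force: 0.0
```

step_arm(moves=[{"travel":[0.506,-0.681,-0.354],"turn":[0,0,0],"jaw":0.2},{"travel":[0.506,-0.681,-0.354],"turn":[0,0,0],"jaw":0.2},{"travel":[0.506,-0.681,-0.354],"turn":[0,0,0],"jaw":0.2}])

```text
time_s: 4.8
ee_pos: [0.6672, -0.3201, 0.4656]
tcp_rot: [0.106, 0.97, 0.033, -0.217]
wrist_force: [0.2, 0.3, 0.1]
opening: 0.0513
grasp_force: 0.0
```

step_arm(moves=[{"travel":[0.506,-0.681,-0.354],"turn":[0,0,0],"jaw":0.2},{"travel":[0.506,-0.681,-0.354],"turn":[0,0,0],"jaw":0.2},{"travel":[0.506,-0.681,-0.354],"turn":[0,0,0],"jaw":0.2}])

```text
time_s: 5.1
ee_pos: [0.7189, -0.2358, 0.469]
tcp_rot: [0.128, 0.973, 0.043, -0.187]
wrist_force: [1.6, 1.5, -0.1]
opening: 0.0511
grasp_force: 0.0
```

```bash
python3 - <<'E'
from h import *
s=read_state(); print(s["joint_pos"].round(3),s["ee_pos"]); Rm=Rq(s["tcp_rot"]); print(Rm.round(3))
I,D=grab_frame("side"); cv2.imwrite("pics/side1.png",I)
E
```

```text
[-0.093  0.722  0.503  0.885  0.055  1.86  -1.132] [ 0.71889698 -0.23583389  0.46898263]
[[ 0.927  0.131 -0.352]
 [ 0.035 -0.963 -0.266]
 [-0.374  0.234 -0.897]]
```

View pics/side1.png

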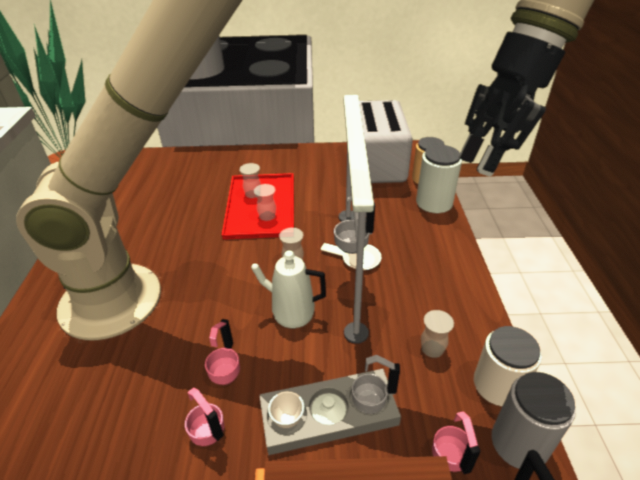

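```bash
cat > kin.py <<'E'
from h import *
import itertools
from scipy.optimize import least_squares
def fk(q,sg,a,b,L):
    e=lambda ax,t:R.from_euler(ax,t).as_matrix()
    M=e("z",sg[0]*q[0]+a); p=np.array([0,0,L[0]])
    M=M@e("y",q[1]); M=M@e("z",sg[1]*q[2]); p=p+M@[0,L[4],L[1]]; el=p
    M=M@e("y",q[3]); M=M@e("z",sg[2]*q[4]); p=p+M@[0,L[5],L[2]]; w=p
    M=M@e("y",q[5]); M=M@e("z",sg[3]*q[6]+b); p=p+M@[0,0,L[3]]
    return p,M,el,w
E
python3 - <<'E'
from kin import *
s=read_state()
data=[(np.array([1.2483193,.59930305,-.00252964,1.59938667,.00180659,.94288668,-.07976941]),np.array([.17641192,-.7032214,.20077687]),Rq(np.array([1.258e-5,.99245376,.12261947,-1.53e-5]))),
 (s["joint_pos"],s["ee_pos"],Rq(s["tcp_rot"]))]
best=[]
for sg in itertools.product([1,-1],repeat=4):
  for a0 in (0,1.57,3.14,-1.57):
    for b0 in (0,3.14,1.57,-1.57):
      f=lambda v:np.concatenate([np.r_[(fk(q,sg,v[0],v[1],np.r_[v[2:]])[0]-p)*5,(fk(q,sg,v[0],v[1],v[2:])[1]-M).ravel()] for q,p,M in data]+[.02*(v[2:]-[.36,.5,.5,.25,0,0])])
      r=least_squares(f,[a0,b0,.36,.5,.5,.25,0,0]); best.append((r.cost,sg,r.x.round(4).tolist()))
best.sort(key=lambda t:t[0]); 
for b in best[:4]: print(b)
E
```

```text
(np.float64(5.365973844959219e-05), (-1, -1, -1, -1), [6.2799, 1.5677, 0.2751, 0.628, 0.4562, 0.3244, -0.3559, 0.3014])
(np.float64(5.365973844959499e-05), (-1, -1, -1, -1), [-0.0033, 1.5677, 0.2751, 0.628, 0.4562, 0.3244, -0.3559, 0.3014])
(np.float64(5.3659738449595535e-05), (-1, -1, -1, -1), [-0.0033, 1.5677, 0.2751, 0.628, 0.4562, 0.3244, -0.3559, 0.3014])
(np.float64(5.3659738449595616e-05), (-1, -1, -1, -1), [-0.0033, 1.5677, 0.2751, 0.628, 0.4562, 0.3244, -0.3559, 0.3014])
```

```bash
cat >> kin.py <<'E'
SG=(-1,-1,-1,-1)
import json,os
q0=np.array([1.2483193,.59930305,-.00252964,1.59938667,.00180659,.94288668,-.07976941])
DATA=json.load(open("data.json")) if os.path.exists("data.json") else [[q0.tolist(),[.17641192,-.7032214,.20077687]]]
def log():
    s=read_state(); DATA.append([s["joint_pos"].tolist(),s["ee_pos"].tolist()]); json.dump(DATA,open("data.json","w")); return s
def fit():
    f=lambda v:np.concatenate([(fk(np.array(q),SG,0,np.pi/2,v)[0]-p)*5 for q,p in DATA]+[.01*(v-[.36,.5,.5,.25,0,0])*[1,1,1,1,3,3]])
    r=least_squares(f,[.36,.5,.5,.25,0,0]); return r.x,np.abs(r.fun[:-6]/5).max()
LO=np.array([-2.57,-.35,-1.29,.11,-1.05,.11,-2.63]);HI=np.array([2.57,1.97,1.29,2.56,4.19,1.86,2.63])
def ik(L,p,M,q):
    f=lambda x:np.r_[(fk(x,SG,0,np.pi/2,L)[0]-p)*5,(fk(x,SG,0,np.pi/2,L)[1]-M).ravel(),(x-q)*.003]
    r=least_squares(f,np.clip(q,LO+.01,HI-.01),bounds=(LO,HI)); P,Q,el,w=fk(r.x,SG,0,np.pi/2,L)
    return r.x,np.linalg.norm(P-p),np.degrees(np.arccos(np.clip((np.trace(Q.T@M)-1)/2,-1,1))),el,w
E
python3 - <<'E'
from kin import *
s=log(); L,e=fit(); print(L.round(3),e)
for nm,G in [("grasp",(.631,.048,.196)),("grasp+",(.69,.048,.28)),("far",(.635,.229,.196)),("well",(.640,-.297,.094)),("hi",(.73,-.05,.25)),("open",(.632,0,.24))]:
  for th in (20,27,35):
    M=tool_R(th=np.deg2rad(th)); p=np.array(G)+.019*M[:,2]
    for q in (s["joint_pos"],np.array([0,.4,0,1.6,0,1.7,0])):
        x,dp,da,el,w=ik(L,p,M,q); print(nm,th,x.round(2).tolist(),"err %.3f %.1f"%(dp,da),el.round(2),w.round(2))
E
```

```text
[ 0.274  0.629  0.455  0.325 -0.355  0.298] 0.0005336877709482546
grasp 20 [-0.19, 0.66, 0.08, 1.68, -0.11, 1.16, -1.65] err 0.000 0.0 [ 0.42 -0.28  0.79] [0.74 0.05 0.48]
grasp 20 [-0.37, 0.69, 0.34, 1.8, -0.28, 1.06, -1.47] err 0.000 0.0 [ 0.4  -0.2   0.84] [0.74 0.05 0.48]
grasp 27 [-0.21, 0.72, 0.13, 1.62, -0.15, 1.28, -1.61] err 0.000 0.0 [ 0.45 -0.26  0.78] [0.77 0.04 0.47]
grasp 27 [-0.38, 0.75, 0.39, 1.74, -0.3, 1.2, -1.43] err 0.000 0.0 [ 0.43 -0.18  0.83] [0.77 0.04 0.47]
grasp 35 [-0.23, 0.79, 0.18, 1.56, -0.18, 1.41, -1.57] err 0.000 0.0 [ 0.47 -0.25  0.76] [0.81 0.04 0.45]
grasp 35 [-0.39, 0.83, 0.44, 1.67, -0.33, 1.35, -1.39] err 0.000 0.0 [ 0.46 -0.16  0.81] [0.81 0.04 0.45]
grasp+ 20 [-0.24, 0.67, 0.19, 1.48, -0.15, 1.36, -1.6] err 0.000 0.0 [ 0.41 -0.26  0.81] [0.79 0.05 0.57]
grasp+ 20 [-0.38, 0.7, 0.43, 1.58, -0.29, 1.28, -1.45] err 0.000 0.0 [ 0.39 -0.19  0.85] [0.79 0.05 0.57]
grasp+ 27 [-0.25, 0.74, 0.23, 1.42, -0.19, 1.48, -1.57] err 0.000 0.0 [ 0.44 -0.24  0.8 ] [0.83 0.04 0.55]
grasp+ 27 [-0.39, 0.78, 0.48, 1.52, -0.32, 1.42, -1.41] err 0.000 0.0 [ 0.42 -0.17
[... 2072 characters left out ...]
5] err 0.000 0.0 [ 0.47 -0.19  0.79] [ 0.91 -0.05  0.5 ]
open 20 [-0.17, 0.62, 0.15, 1.64, -0.11, 1.23, -1.57] err 0.000 0.0 [ 0.38 -0.29  0.82] [ 0.74 -0.    0.53]
open 20 [-0.31, 0.65, 0.37, 1.74, -0.24, 1.16, -1.43] err 0.000 0.0 [ 0.36 -0.23  0.85] [ 0.74 -0.    0.53]
open 27 [-0.19, 0.68, 0.19, 1.59, -0.14, 1.36, -1.54] err 0.000 0.0 [ 0.4  -0.28  0.8 ] [ 0.77 -0.    0.51]
open 27 [-0.33, 0.72, 0.42, 1.68, -0.26, 1.29, -1.39] err 0.000 0.0 [ 0.39 -0.21  0.84] [ 0.77 -0.    0.51]
open 35 [-0.2, 0.76, 0.24, 1.52, -0.16, 1.5, -1.5] err 0.000 0.0 [ 0.43 -0.26  0.79] [ 0.81 -0.    0.49]
open 35 [-0.34, 0.8, 0.48, 1.61, -0.28, 1.44, -1.35] err 0.000 0.0 [ 0.42 -0.19  0.83] [ 0.81 -0.    0.49]
```

```bash
sed -i 's/deg2rad(35)/deg2rad(30)/' h.py; cat >> h.py <<'E'
def turnto(dst,Rt,s=None):
    s=s or read_state(); R0=Rq(s["tcp_rot"])
    print("travel",(R0.T@(np.array(dst)-s["ee_pos"])/.1).round(3),"turn",(R.from_matrix(R0.T@Rt).as_rotvec()/(np.pi/2)).round(3))
E
python3 - <<'E'
from h import *
turnto((.73,-.21,.39),tool_R())
z=tool_R()[:,2];G=np.array([.631,.048,.196])
plan(np.array([.73,-.21,.39]),tool_R(),[(.735,-.1,.32),(.735,.048,.30),G-.061*z])
E
```

```text
travel [ 0.423 -0.437  0.602] turn [ 0.179 -0.093  0.023]
[ 0.735 -0.1    0.32 ] n=2 [0.186, -0.55, 0.297] rows/call>=1.3
[0.735 0.048 0.3  ] n=2 [0.035, -0.74, 0.095] rows/call>=1.5
[0.661 0.047 0.249] n=1 [-0.38, 0.024, 0.811] rows/call>=1.8
```

step_arm(moves=[{"travel":[0.423,-0.437,0.602],"turn":[0.179,-0.093,0.023],"jaw":0.2},{"travel":[0.423,-0.437,0.602],"turn":[0.179,-0.093,0.023],"jaw":0.2},{"travel":[0.423,-0.437,0.602],"turn":[0.179,-0.093,0.023],"jaw":0.2},{"travel":[0.423,-0.437,0.602],"turn":[0.179,-0.093,0.023],"jaw":0.2},{"travel":[0.423,-0.437,0.602],"turn":[0.179,-0.093,0.023],"jaw":0.2}])

```text
time_s: 5.65
ee_pos: [0.7305, -0.2047, 0.4219]
tcp_rot: [0.036, 0.985, -0.002, -0.169]
wrist_force: [0.5, -0.5, 0.7]
opening: 0.0511
grasp_force: 0.0
```

step_arm(moves=[{"travel":[0.186,-0.55,0.297],"turn":[0,0,0],"jaw":0.2},{"travel":[0.186,-0.55,0.297],"turn":[0,0,0],"jaw":0.2},{"travel":[0.186,-0.55,0.297],"turn":[0,0,0],"jaw":0.2}])

```text
time_s: 5.95
ee_pos: [0.738, -0.1469, 0.3804]
tcp_rot: [0.036, 0.985, 0.002, -0.172]
wrist_force: [-0.2, -0.8, -0.1]
opening: 0.0512
grasp_force: 0.0
```

step_arm(moves=[{"travel":[0.186,-0.55,0.297],"turn":[0,0,0],"jaw":0.2},{"travel":[0.186,-0.55,0.297],"turn":[0,0,0],"jaw":0.2},{"travel":[0.186,-0.55,0.297],"turn":[0,0,0],"jaw":0.2}])

```text
time_s: 6.25
ee_pos: [0.7452, -0.095, 0.343]
tcp_rot: [0.037, 0.985, 0.001, -0.171]
wrist_force: [0.5, -0.1, 0.9]
opening: 0.0516
grasp_force: 0.0
```

step_arm(moves=[{"travel":[0.035,-0.74,0.095],"turn":[0,0,0],"jaw":0.2},{"travel":[0.035,-0.74,0.095],"turn":[0,0,0],"jaw":0.2},{"travel":[0.035,-0.74,0.095],"turn":[0,0,0],"jaw":0.2}])

```text
time_s: 6.55
ee_pos: [0.7448, -0.0198, 0.3289]
tcp_rot: [0.036, 0.985, 0.002, -0.17]
wrist_force: [-0.3, 0.5, 0.7]
opening: 0.0512
grasp_force: 0.0
```

step_arm(moves=[{"travel":[0.035,-0.74,0.095],"turn":[0,0,0],"jaw":0.2},{"travel":[0.035,-0.74,0.095],"turn":[0,0,0],"jaw":0.2},{"travel":[0.035,-0.74,0.095],"turn":[0,0,0],"jaw":0.2},{"travel":[0.035,-0.74,0.095],"turn":[0,0,0],"jaw":0.2}])

```text
time_s: 6.95
ee_pos: [0.7443, 0.0485, 0.3136]
tcp_rot: [0.038, 0.985, -0.0, -0.17]
wrist_force: [0.3, -0.6, 0.1]
opening: 0.0512
grasp_force: 0.0
```

```bash
python3 - <<'E'
from h import *
s=read_state(); print(s["joint_pos"].round(2),s["ee_pos"].round(4),s["time_s"]); z=tool_R()[:,2];G=np.array([.631,.048,.196])
turnto(G-.061*z,tool_R(),s)
I,D=grab_frame("wrist"); cv2.imwrite("pics/w1.png",I); np.save("w1.npy",D)
c=calibration("wrist"); print(c)
r=recognise("wrist","large_strainer_grip"); print(r[:2])
# grip black points in world from wrist
v,u=np.mgrid[:480,:640]; dx,dy=u-c["cx"],v-c["cy"]; rr=np.hypot(dx,dy)+1e-9; th=rr/c["fx"]
X=np.stack([np.tan(th)*dx/rr*D,np.tan(th)*dy/rr*D,D],-1); T=np.array(c["T_tool_cam"]); 
P=(X@T[:3,:3].T+T[:3,3])@Rq(s["tcp_rot"]).T+s["ee_pos"]
m=(D>0)&(I.max(-1)<60)&(np.linalg.norm(P-[.635,.048,.196],axis=-1)<.06); Q=P[m]; print(len(Q),Q.mean(0),np.percentile(Q,[3,97],axis=0).round(4).tolist())
E
```

```text
[-0.15  0.74 -0.01  1.08  0.03  1.67 -1.73] [0.7443 0.0485 0.3136] 6.95
travel [-0.564 -0.046  0.887] turn [ 0.052 -0.116  0.001]
{'fx': 371.64829954431775, 'fy': 371.64829954431775, 'cx': 316.3124977792728, 'cy': 243.15119706328971, 'T_tool_cam': array([[-3.46851394e-04, -9.58092588e-01, -2.86458500e-01,
         7.27136587e-02],
       [ 9.99999283e-01, -6.60668467e-04,  9.98854694e-04,
         2.62861830e-05],
       [-1.14624938e-03, -2.86457948e-01,  9.58092130e-01,
        -1.73220447e-01],
       [ 0.00000000e+00,  0.00000000e+00,  0.00000000e+00,
         1.00000000e+00]])}
[{'point': [0.6131, 0.0465, 0.1525], 'score': 0.67}]
564 [0.63991953 0.04590143 0.20681502] [[0.6387, 0.0394, 0.1698], [0.6411, 0.0526, 0.2321]]
```

View pics/w1.png

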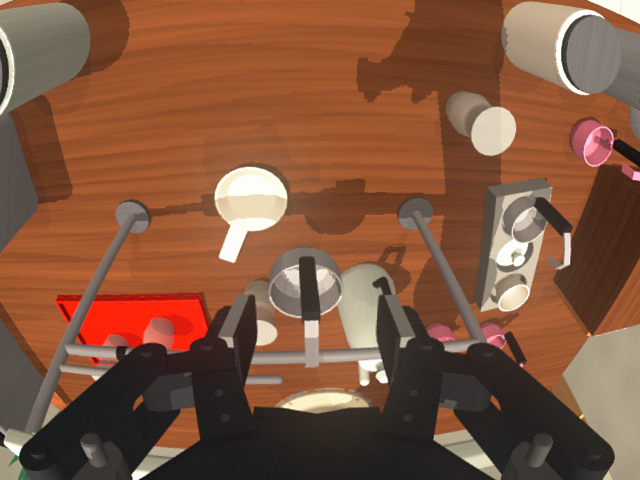

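The wrist view shows the large grip (310,290) centred between the fingers, with the basket below it and the guard rod ending at (283,380). Approaching.

step_arm(moves=[{"travel":[-0.28,-0.02,0.44],"turn":[0.05,-0.116,0],"jaw":0.2},{"travel":[-0.564,-0.03,0.887],"turn":[0.05,-0.116,0],"jaw":0.2},{"travel":[-0.564,-0.03,0.887],"turn":[0.05,-0.116,0],"jaw":0.2},{"travel":[-0.564,-0.03,0.887],"turn":[0.05,-0.116,0],"jaw":0.2},{"travel":[-0.564,-0.03,0.887],"turn":[0.05,-0.116,0],"jaw":0.2}])

```text
time_s: 7.55
ee_pos: [0.663, 0.046, 0.2503]
tcp_rot: [-0.002, 0.966, -0.011, -0.257]
wrist_force: [-0.1, 0.3, 0.2]
opening: 0.0514
grasp_force: 0.0
```

```bash
python3 - <<'E'
from h import *
s=read_state(); print(s["joint_pos"].round(2),s["ee_pos"].round(4),s["time_s"]); z=tool_R()[:,2];G=np.array([.631,.0465,.197])
turnto(G+.019*z,tool_R(),s)
E
```

```text
[-0.09  0.75 -0.05  1.27 -0.05  1.63 -1.72] [0.663  0.046  0.2503] 7.55
travel [-0.014  0.     0.811] turn [ 0.001 -0.003 -0.   ]
```

step_arm(moves=[{"travel":[0,0,0.3],"turn":[0,0,0],"jaw":0.2},{"travel":[-0.01,0,0.6],"turn":[0,0,0],"jaw":0.2},{"travel":[-0.014,0,0.8],"turn":[0,0,0],"jaw":0.2},{"travel":[-0.014,0,0.81],"turn":[0,0,0],"jaw":0.2},{"travel":[-0.014,0,0.81],"turn":[0,0,0],"jaw":-1},{"travel":[-0.014,0,0.81],"turn":[0,0,0],"jaw":-1},{"travel":[-0.014,0,0.81],"turn":[0,0,0],"jaw":-1},{"travel":[-0.014,0,0.81],"turn":[0,0,0],"jaw":-1},{"travel":[-0.014,0,0.81],"turn":[0,0,0],"jaw":-1},{"travel":[-0.014,0,0.81],"turn":[0,0,0],"jaw":-1}])

```text
time_s: 8.55
ee_pos: [0.6205, 0.0473, 0.1798]
tcp_rot: [-0.002, 0.966, -0.011, -0.258]
wrist_force: [4.9, -0.9, 5.6]
opening: 0.0144
grasp_force: 61.4
```

```bash
python3 - <<'E'
from h import *
s=read_state(); print(s["ee_pos"].round(4),s["time_s"],s["opening"],s["grasp_force"],s["wrist_force"])
u=np.array([.023,.9997,0]); Rm=Rq(s["tcp_rot"])
for d in (u*.091+[0,0,.002],u*.091): print((Rm.T@d/.1).round(3))
E
```

```text
[0.6205 0.0473 0.1798] 8.55 0.01443355425484634 61.38714707863983 [ 4.93747407 -0.8589199   5.63231648]
[-0.01  -0.91  -0.019]
[ 0.    -0.91  -0.002]
```

step_arm(moves=[{"travel":[-0.01,0,-0.017],"turn":[0,0,0],"jaw":-1},{"travel":[-0.01,-0.15,-0.017],"turn":[0,0,0],"jaw":-1},{"travel":[-0.01,-0.3,-0.017],"turn":[0,0,0],"jaw":-1},{"travel":[-0.01,-0.45,-0.017],"turn":[0,0,0],"jaw":-1},{"travel":[-0.01,-0.6,-0.017],"turn":[0,0,0],"jaw":-1},{"travel":[-0.01,-0.75,-0.017],"turn":[0,0,0],"jaw":-1},{"travel":[-0.01,-0.905,-0.017],"turn":[0,0,0],"jaw":-1},{"travel":[-0.01,-0.905,-0.017],"turn":[0,0,0],"jaw":-1}])

```text
time_s: 9.35
ee_pos: [0.6213, 0.142, 0.1811]
tcp_rot: [-0.003, 0.966, -0.009, -0.258]
wrist_force: [5.0, 3.7, 4.7]
opening: 0.0142
grasp_force: 61.0
```

```bash
python3 - <<'E'
from h import *
s=read_state(); print(s["ee_pos"].round(4),s["time_s"],s["opening"],s["grasp_force"],s["wrist_force"],s["joint_pos"].round(2))
I,D=grab_frame("scene"); cv2.imwrite("pics/s2.png",cv2.resize(I[170:330,270:470],(800,600)))
E
```

```text
[0.6213 0.142  0.1811] 9.35 0.01421411698314263 61.035116233579174 [5.04180126 3.70176831 4.7103999 ] [-0.2   0.77 -0.08  1.42 -0.09  1.46 -1.83]
```

View pics/s2.png

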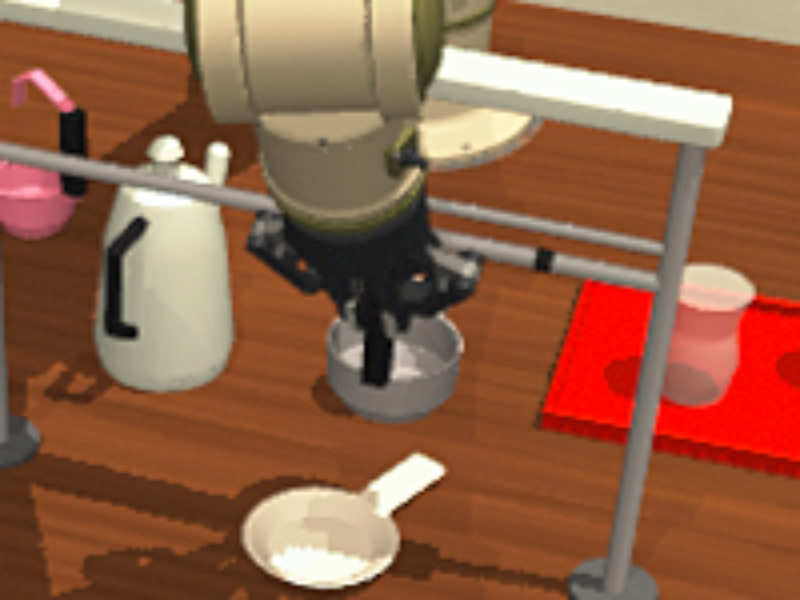

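The large strainer (395,365 in the crop) is still on the bar, with its hook under the guard, on its way to the band at (543,260).

step_arm(moves=[{"travel":[0,-0.15,0],"turn":[0,0,0],"jaw":-1},{"travel":[0,-0.3,0],"turn":[0,0,0],"jaw":-1},{"travel":[0,-0.45,0],"turn":[0,0,0],"jaw":-1},{"travel":[0,-0.6,0],"turn":[0,0,0],"jaw":-1},{"travel":[0,-0.75,0],"turn":[0,0,0],"jaw":-1},{"travel":[0,-0.86,0],"turn":[0,0,0],"jaw":-1},{"travel":[0,-0.86,0],"turn":[0,0,0],"jaw":-1},{"travel":[0,-0.86,0],"turn":[0,0,0],"jaw":-1}])

```text
time_s: 10.2
ee_pos: [0.6235, 0.2253, 0.1811]
tcp_rot: [-0.003, 0.966, -0.01, -0.258]
wrist_force: [4.2, 3.3, 4.1]
opening: 0.0142
grasp_force: 61.0
```

```bash
python3 - <<'E'
from h import *
s=read_state(); print(s["ee_pos"].round(4),s["time_s"],s["wrist_force"]); Rm=Rq(s["tcp_rot"])
print((Rm.T@np.array([0,.2287-.0008-s["ee_pos"][1],-.002])/.1).round(3))
I,D=grab_frame("scene"); cv2.imwrite("pics/s3.png",I); P=cloud("scene",D)
m=(D>0)&(I.max(-1)<60)&(abs(P[...,1]-.23)<.06)&(P[...,2]>.155)&(P[...,2]<.19)&(abs(P[...,0]-.64)<.02); Q=P[m]; print(len(Q),Q.mean(0) if len(Q) else 0, np.percentile(Q,[3,97],axis=0))
E
```

```text
[0.6235 0.2253 0.1811] 10.2 [4.24488806 3.25492271 4.1229935 ]
[ 0.009 -0.026  0.018]
65 [0.64115548 0.22746684 0.1767509 ] [[0.63742819 0.22072907 0.16284942]
 [0.64469423 0.23430358 0.18974332]]
```

step_arm(moves=[{"travel":[0.009,-0.015,0.018],"turn":[0,0,0],"jaw":-1},{"travel":[0.009,-0.015,0.018],"turn":[0,0,0],"jaw":-1},{"travel":[0.009,-0.015,0.018],"turn":[0,0,0],"jaw":-0.1},{"travel":[0.009,-0.015,0.018],"turn":[0,0,0],"jaw":-0.1},{"travel":[0.009,-0.015,0.018],"turn":[0,0,0],"jaw":-0.1},{"travel":[0.009,-0.015,0.018],"turn":[0,0,0],"jaw":-0.1},{"travel":[0.009,-0.015,-0.2],"turn":[0,0,0],"jaw":-0.1},{"travel":[0.009,-0.015,-0.5],"turn":[0,0,0],"jaw":-0.1},{"travel":[0.009,-0.015,-0.9],"turn":[0,0,0],"jaw":-0.1},{"travel":[0.009,-0.015,-0.9],"turn":[0,0,0],"jaw":-0.1}])

```text
time_s: 11.25
ee_pos: [0.6723, 0.2245, 0.2622]
tcp_rot: [-0.003, 0.967, -0.011, -0.255]
wrist_force: [0.7, -0.2, 0.5]
opening: 0.0386
grasp_force: 0.0
```

```bash
python3 - <<'E'
from h import *
s=read_state(); p=s["ee_pos"]; print(p.round(4),s["time_s"],s["joint_pos"].round(2),s["opening"]); Rt=Rq(s["tcp_rot"]); z=Rt[:,2]
I,D=grab_frame("scene"); cv2.imwrite("pics/s4.png",I[150:330,190:430]); P=cloud("scene",D)
m=(D>0)&(I.max(-1)<60)&(abs(P[...,1]-.23)<.04)&(P[...,2]>.155)&(P[...,2]<.24)&(abs(P[...,0]-.64)<.02); Q=P[m]; print(len(Q),Q.mean(0).round(4) if len(Q) else 0, np.percentile(Q,[3,97],axis=0).round(4))
G=np.array([.640,-.2975,.094])
plan(p,Rt,[(.70,.10,.30),(.70,-.26,.28),G-.1*z])
E
```

```text
[0.6723 0.2245 0.2622] 11.25 [-0.28  0.8  -0.08  1.14 -0.13  1.68 -1.93] 0.038571009344330706
203 [0.6428 0.228  0.2044] [[0.6363 0.2207 0.1661]
 [0.6465 0.2351 0.238 ]]
[0.7 0.1 0.3] n=2 [0.04, 0.619, -0.24] rows/call>=1.3
[ 0.7  -0.26  0.28] n=4 [0.042, 0.9, 0.033] rows/call>=1.8
[ 0.689 -0.299  0.181] n=1 [0.404, 0.389, 0.909] rows/call>=2.1
```

The large strainer hangs at y = 0.228, on its band (0.2287). Now to the small one.

step_arm(moves=[{"travel":[0.04,0.62,-0.24],"turn":[0,0,0],"jaw":0},{"travel":[0.04,0.62,-0.24],"turn":[0,0,0],"jaw":0},{"travel":[0.04,0.62,-0.24],"turn":[0,0,0],"jaw":0}])

```text
time_s: 11.6
ee_pos: [0.684, 0.1577, 0.2771]
tcp_rot: [-0.001, 0.966, -0.014, -0.258]
wrist_force: [-0.0, -0.3, 0.2]
opening: 0.0428
grasp_force: 0.0
```

step_arm(moves=[{"travel":[0.04,0.62,-0.24],"turn":[0,0,0],"jaw":0.2},{"travel":[0.04,0.62,-0.24],"turn":[0,0,0],"jaw":0.2},{"travel":[0.04,0.62,-0.24],"turn":[0,0,0],"jaw":0.2}])

```text
time_s: 11.9
ee_pos: [0.6978, 0.0967, 0.296]
tcp_rot: [-0.002, 0.966, -0.013, -0.258]
wrist_force: [0.5, -0.2, 0.1]
opening: 0.0515
grasp_force: 0.0
```

step_arm(moves=[{"travel":[0.04,0.9,0.03],"turn":[0,0,0],"jaw":0.2},{"travel":[0.04,0.9,0.03],"turn":[0,0,0],"jaw":0.2},{"travel":[0.04,0.9,0.03],"turn":[0,0,0],"jaw":0.2}])

```text
time_s: 12.2
ee_pos: [0.6968, 0.0039, 0.2906]
tcp_rot: [-0.001, 0.966, -0.014, -0.259]
wrist_force: [-0.0, 0.6, -0.0]
opening: 0.0513
grasp_force: 0.0
```

step_arm(moves=[{"travel":[0.04,0.9,0.03],"turn":[0,0,0],"jaw":0.2},{"travel":[0.04,0.9,0.03],"turn":[0,0,0],"jaw":0.2},{"travel":[0.04,0.9,0.03],"turn":[0,0,0],"jaw":0.2}])

```text
time_s: 12.5
ee_pos: [0.6964, -0.0861, 0.2861]
tcp_rot: [-0.001, 0.966, -0.014, -0.259]
wrist_force: [0.1, -0.2, -0.2]
opening: 0.0511
grasp_force: 0.0
```

step_arm(moves=[{"travel":[0.04,0.9,0.03],"turn":[0,0,0],"jaw":0.2},{"travel":[0.04,0.9,0.03],"turn":[0,0,0],"jaw":0.2},{"travel":[0.04,0.9,0.03],"turn":[0,0,0],"jaw":0.2}])

```text
time_s: 12.8
ee_pos: [0.6961, -0.176, 0.2814]
tcp_rot: [-0.001, 0.966, -0.014, -0.26]
wrist_force: [-0.3, -0.9, -0.2]
opening: 0.051
grasp_force: 0.0
```

step_arm(moves=[{"travel":[0.04,0.9,0.03],"turn":[0,0,0],"jaw":0.2},{"travel":[0.04,0.9,0.03],"turn":[0,0,0],"jaw":0.2},{"travel":[0.04,0.9,0.03],"turn":[0,0,0],"jaw":0.2},{"travel":[0.04,0.9,0.03],"turn":[0,0,0],"jaw":0.2},{"travel":[0.04,0.9,0.03],"turn":[0,0,0],"jaw":0.2}])

```text
time_s: 13.3
ee_pos: [0.6981, -0.2575, 0.2778]
tcp_rot: [-0.003, 0.966, -0.009, -0.259]
wrist_force: [-0.4, 0.5, -0.8]
opening: 0.0511
grasp_force: 0.0
```

```bash
cat >> h.py <<'E'
def wcloud(s,D):
    c=calibration("wrist"); v,u=np.mgrid[:480,:640]; dx,dy=u-c["cx"],v-c["cy"]; rr=np.hypot(dx,dy)+1e-9; th=rr/c["fx"]
    X=np.stack([np.tan(th)*dx/rr*D,np.tan(th)*dy/rr*D,D],-1); T=np.array(c["T_tool_cam"])
    return (X@T[:3,:3].T+T[:3,3])@Rq(s["tcp_rot"]).T+s["ee_pos"]
E
python3 - <<'E'
from h import *
from scipy.optimize import least_squares
s=read_state(); print(s["ee_pos"].round(4),s["time_s"],s["joint_pos"].round(2),s["tcp_rot"].round(3))
I,D=grab_frame("wrist"); cv2.imwrite("pics/w2.png",I); P=wcloud(s,D); ok=D>0
m=ok&(np.linalg.norm(P[...,:2]-[.602,-.296],axis=-1)<.045)&(P[...,2]>.05)&(P[...,2]<.063)&(I.max(-1)>=60); q=P[m]
v=least_squares(lambda v:np.hypot(q[:,0]-v[0],q[:,1]-v[1])-v[2],[.602,-.296,.034],loss="soft_l1",f_scale=.002).x; print("basket",len(q),v.round(4))
m=ok&(np.linalg.norm(P[...,:2]-[.63,-.297],axis=-1)<.05)&(P[...,2]>.065)&(P[...,2]<.165); q=P[m]; dk=I[m].max(-1)<60
for nm,Q in (("grip",q[dk]),("hook",q[~dk])): print(nm,len(Q),Q.mean(0).round(4),np.percentile(Q,[3,97],axis=0).round(4).tolist())
H=q[~dk]; H=H[H[:,2]>.13]
if len(H)>20:
    c=H[:,:2].mean(0); u=np.linalg.svd(H[:,:2]-c,full_matrices=False)[2][0]; u*=np.sign(u[0]); print("hook yaw",np.arctan2(u[1],u[0]),c.round(4),len(H))
E
```

```text
[ 0.6981 -0.2575  0.2778] 13.3 [ 0.22  0.85  0.01  1.    0.1   1.8  -1.36] [-0.003  0.966 -0.009 -0.259]
basket 576 [ 0.6024 -0.2971  0.0323]<stdin>:8: RuntimeWarning: Mean of empty slice.
  ret = um.true_divide(
Traceback (most recent call last):
IndexError: index -1 is out of bounds for axis 0 with size 0
```

View pics/w2.png

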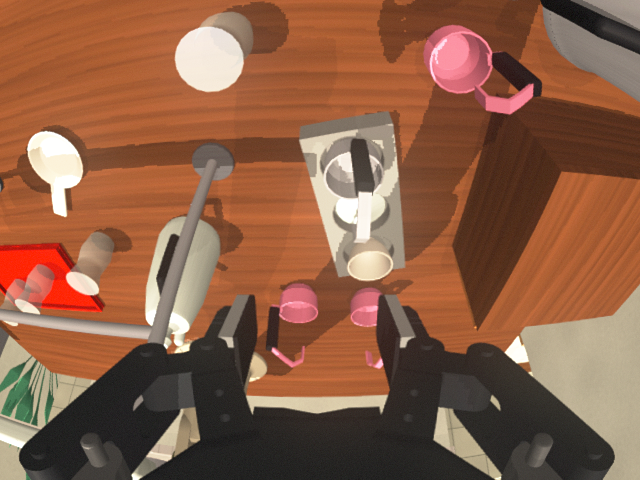

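The wrist view shows the steel strainer at (352,170) in the insert, with its grip at (362,165) and hook running down to (363,235). The pink ones are elsewhere.

```bash
python3 - <<'E'
from h import *
s=read_state()
I,D=grab_frame("wrist"); P=wcloud(s,D); ok=D>0
for u,v in [(362,150),(362,165),(363,185),(363,215),(363,232),(352,200)]: print(u,v,I[v,u],P[v,u].round(4))
m=ok&(np.linalg.norm(P[...,:2]-[.625,-.297],axis=-1)<.06)&(P[...,2]>.065)&(P[...,2]<.17); Q=P[m]; b=I[m].max(-1); print(len(Q),np.percentile(b,[5,50,95]))
for nm,q in (("grip",Q[b<90]),("hook",Q[b>=110])): print(nm,len(q),np.percentile(q,[3,50,97],axis=0).round(4).tolist())
c=Q[:,:2].mean(0); u=np.linalg.svd(Q[:,:2]-c,full_matrices=False)[2][0]; u*=np.sign(u[0]); print("yaw",np.arctan2(u[1],u[0]),c.round(4),len(Q))
H=Q[b<90]; print((I.max(-1)<90)[120:200,340:380].sum())
E
```

```text
362 150 [55 60 70] [ 0.6512 -0.3019  0.0811]
362 165 [53 64 70] [ 0.6514 -0.2993  0.1076]
363 185 [72 81 89] [ 0.6487 -0.2977  0.1345]
363 215 [234 243 250] [ 0.6246 -0.2981  0.1472]
363 232 [240 247 252] [ 0.6119 -0.2982  0.156 ]
352 200 [255 255 255] [ 0.5378 -0.3012  0.0229]
1688 [ 66.  94. 253.]
grip 811 [[0.6429, -0.3066, 0.0684], [0.6507, -0.2988, 0.1091], [0.6519, -0.2919, 0.1343]]
hook 813 [[0.5922, -0.3054, 0.1163], [0.6234, -0.298, 0.1455], [0.6413, -0.2912, 0.158]]
yaw -0.0714992977909868 [ 0.6358 -0.2984] 1688
865
```

```bash
python3 - <<'E'
from h import *
Rt=tool_R(-.055); z=Rt[:,2]; G=np.array([.643,-.2993,.094])
turnto(G-.07*z,Rt)
E
```

```text
travel [0.45  0.439 1.168] turn [ 0.012 -0.     0.02 ]
```

step_arm(moves=[{"travel":[0.225,0.22,0.45],"turn":[0.012,0,0.02],"jaw":0.2},{"travel":[0.45,0.44,0.9],"turn":[0.012,0,0.02],"jaw":0.2},{"travel":[0.45,0.44,0.9],"turn":[0.012,0,0.02],"jaw":0.2},{"travel":[0.45,0.44,0.9],"turn":[0.012,0,0.02],"jaw":0.2},{"travel":[0.45,0.44,0.9],"turn":[0.012,0,0.02],"jaw":0.2}])

```text
time_s: 13.9
ee_pos: [0.6921, -0.3027, 0.1802]
tcp_rot: [-0.007, 0.966, -0.027, -0.257]
wrist_force: [0.7, 0.3, 1.1]
opening: 0.0512
grasp_force: 0.0
```

```bash
python3 - <<'E'
from h import *
Rt=tool_R(-.055); z=Rt[:,2]; G=np.array([.643,-.2993,.094])
s=read_state(); print(s["ee_pos"],s["joint_pos"].round(2)); turnto(G+.019*z,Rt,s); turnto(G-.001*z,Rt,s)
E
```

```text
[ 0.69209574 -0.30269796  0.18022024] [ 0.28  0.93  0.02  1.06  0.1   1.66 -1.36]
travel [ 1.000e-03 -7.000e-03  1.183e+00] turn [-0.    -0.002 -0.001]
travel [ 0.002 -0.007  0.983] turn [-0.    -0.002 -0.001]
```

step_arm(moves=[{"travel":[0,-0.007,0.35],"turn":[0,0,0],"jaw":0.2},{"travel":[0,-0.007,0.7],"turn":[0,0,0],"jaw":0.2},{"travel":[0,-0.007,0.98],"turn":[0,0,0],"jaw":0.2},{"travel":[0,-0.007,0.98],"turn":[0,0,0],"jaw":0.2}])

```text
time_s: 14.3
ee_pos: [0.6406, -0.2993, 0.0932]
tcp_rot: [-0.007, 0.965, -0.028, -0.259]
wrist_force: [-0.8, 0.9, -0.4]
opening: 0.0513
grasp_force: 0.0
```

step_arm(moves=[{"travel":[0,0,0.2],"turn":[0,0,0],"jaw":0.2},{"travel":[0,0,0.2],"turn":[0,0,0],"jaw":0.2},{"travel":[0,0,0.2],"turn":[0,0,0],"jaw":-1},{"travel":[0,0,0.2],"turn":[0,0,0],"jaw":-1},{"travel":[0,0,0.2],"turn":[0,0,0],"jaw":-1},{"travel":[0,0,0.2],"turn":[0,0,0],"jaw":-1},{"travel":[0,0,0.2],"turn":[0,0,0],"jaw":-1},{"travel":[0,0,0.2],"turn":[0,0,0],"jaw":-1}])

```text
time_s: 15.1
ee_pos: [0.6335, -0.2998, 0.0775]
tcp_rot: [-0.007, 0.966, -0.028, -0.257]
wrist_force: [3.2, 2.5, 6.3]
opening: 0.0142
grasp_force: 59.2
```

```bash
python3 - <<'E'
from h import *
s=read_state(); p=s["ee_pos"]; print(p.round(4),s["time_s"],s["wrist_force"].round(1),s["opening"],s["grasp_force"]); Rm=Rq(s["tcp_rot"])
print("lift.09",(Rm.T@[0,0,.09]/.1).round(3)); plan(p,Rm,[p+[0,0,.085],p+[0,0,.17]])
E
```

```text
[ 0.6335 -0.2998  0.0775] 15.1 [3.2 2.5 6.3] 0.014199506917472635 59.20906169805676
lift.09 [-0.447  0.001 -0.781]
[ 0.634 -0.3    0.163] n=1 [-0.422, 0.001, -0.738] rows/call>=1.7
[ 0.634 -0.3    0.248] n=1 [-0.422, 0.001, -0.738] rows/call>=1.7
```

step_arm(moves=[{"travel":[-0.1,0,-0.17],"turn":[0,0,0],"jaw":-1},{"travel":[-0.2,0,-0.35],"turn":[0,0,0],"jaw":-1},{"travel":[-0.3,0,-0.52],"turn":[0,0,0],"jaw":-1},{"travel":[-0.4,0,-0.69],"turn":[0,0,0],"jaw":-1},{"travel":[-0.4,0,-0.69],"turn":[0,0,0],"jaw":-1}])

```text
time_s: 15.6
ee_pos: [0.6331, -0.301, 0.1598]
tcp_rot: [-0.006, 0.966, -0.029, -0.256]
wrist_force: [0.2, -1.4, -1.2]
opening: 0.0148
grasp_force: 58.9
```

step_arm(moves=[{"travel":[-0.1,0,-0.17],"turn":[0,0,0],"jaw":-1},{"travel":[-0.2,0,-0.35],"turn":[0,0,0],"jaw":-1},{"travel":[-0.3,0,-0.52],"turn":[0,0,0],"jaw":-1},{"travel":[-0.38,0,-0.66],"turn":[0,0,0],"jaw":-1},{"travel":[-0.38,0,-0.66],"turn":[0,0,0],"jaw":-1}])

```text
time_s: 16.1
ee_pos: [0.6324, -0.3005, 0.2343]
tcp_rot: [-0.006, 0.966, -0.028, -0.257]
wrist_force: [0.1, -0.5, -1.6]
opening: 0.0141
grasp_force: 58.9
```

```bash
python3 - <<'E'
from h import *
s=read_state(); p=s["ee_pos"]; print(p.round(4),s["time_s"],s["wrist_force"].round(1),s["opening"],s["joint_pos"].round(2))
turnto((.711,-.25,.229),tool_R(),s)
I,D=grab_frame("scene"); P=cloud("scene",D)
cv2.imwrite("pics/s5.png",cv2.resize(I[150:330,130:370],(800,600)))
plan(np.array([.711,-.25,.229]),tool_R(),[(.711,0,.229),(.666,0,.229)])
E
```

```text
[ 0.6324 -0.3005  0.2343] 16.1 [ 0.1 -0.5 -1.6] 0.014058926103417295 [ 0.29  0.8   0.02  1.21  0.11  1.63 -1.34]
travel [ 0.681 -0.55  -0.33 ] turn [-0.01  -0.002 -0.02 ]
[0.711 0.    0.229] n=3 [-0.017, -0.833, 0.01] rows/call>=1.7
[0.666 0.    0.229] n=1 [-0.39, 0.01, 0.225] rows/call>=0.9
```

View pics/s5.png

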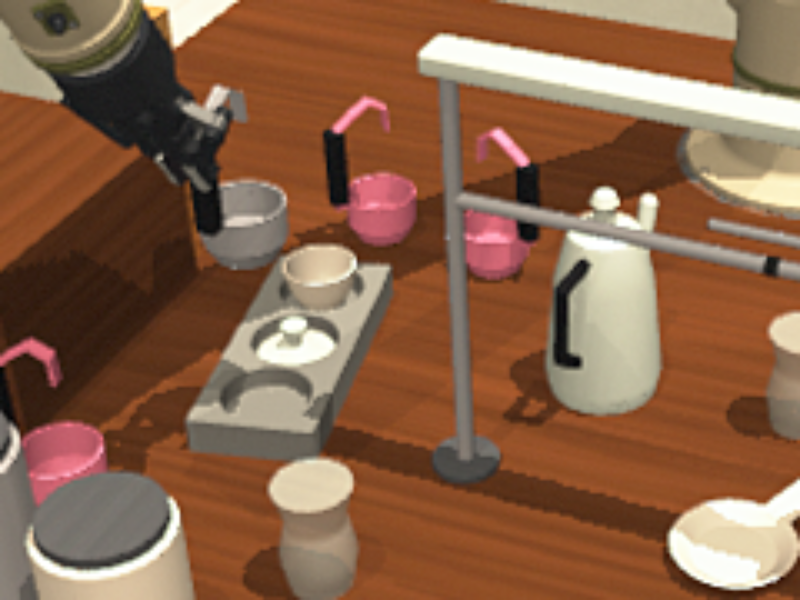

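The small strainer is lifted and upright at (245,220), and its well is empty. Carrying it round the post.

step_arm(moves=[{"travel":[0.23,-0.18,-0.11],"turn":[-0.01,0,-0.02],"jaw":-1},{"travel":[0.46,-0.37,-0.22],"turn":[-0.01,0,-0.02],"jaw":-1},{"travel":[0.68,-0.55,-0.33],"turn":[-0.01,0,-0.02],"jaw":-1},{"travel":[0.68,-0.55,-0.33],"turn":[-0.01,0,-0.02],"jaw":-1},{"travel":[0.68,-0.55,-0.33],"turn":[-0.01,0,-0.02],"jaw":-1}])

```text
time_s: 16.65
ee_pos: [0.71, -0.2486, 0.2241]
tcp_rot: [-0.004, 0.966, -0.01, -0.26]
wrist_force: [-0.4, -0.9, -1.9]
opening: 0.0142
grasp_force: 58.9
```

step_arm(moves=[{"travel":[0,-0.25,0],"turn":[0,0,0],"jaw":-1},{"travel":[0,-0.5,0],"turn":[0,0,0],"jaw":-1},{"travel":[-0.01,-0.83,0.01],"turn":[0,0,0],"jaw":-1},{"travel":[-0.017,-0.83,0.01],"turn":[0,0,0],"jaw":-1}])

```text
time_s: 17.05
ee_pos: [0.7104, -0.1587, 0.2266]
tcp_rot: [-0.005, 0.966, -0.007, -0.258]
wrist_force: [1.1, -0.0, -2.5]
opening: 0.0143
grasp_force: 59.0
```

step_arm(moves=[{"travel":[0,-0.25,0],"turn":[0,0,0],"jaw":-1},{"travel":[0,-0.5,0],"turn":[0,0,0],"jaw":-1},{"travel":[-0.01,-0.83,0.01],"turn":[0,0,0],"jaw":-1},{"travel":[-0.017,-0.83,0.01],"turn":[0,0,0],"jaw":-1}])

```text
time_s: 17.45
ee_pos: [0.7101, -0.0748, 0.2265]
tcp_rot: [-0.005, 0.966, -0.007, -0.259]
wrist_force: [-0.2, 0.1, -1.4]
opening: 0.0142
grasp_force: 59.0
```

step_arm(moves=[{"travel":[0,-0.25,0],"turn":[0,0,0],"jaw":-1},{"travel":[0,-0.5,0],"turn":[0,0,0],"jaw":-1},{"travel":[-0.01,-0.83,0.01],"turn":[0,0,0],"jaw":-1},{"travel":[-0.017,-0.83,0.01],"turn":[0,0,0],"jaw":-1},{"travel":[-0.017,-0.83,0.01],"turn":[0,0,0],"jaw":-1}])

```text
time_s: 17.95
ee_pos: [0.7098, 0.0025, 0.2266]
tcp_rot: [-0.003, 0.966, -0.009, -0.259]
wrist_force: [-0.2, -0.1, -1.3]
opening: 0.0143
grasp_force: 59.0
```

```bash
python3 - <<'E'
from h import *
s=read_state(); p=s["ee_pos"]; print(p.round(4),s["time_s"],s["wrist_force"].round(1),s["opening"],s["joint_pos"].round(2))
I,D=grab_frame("wrist"); P=wcloud(s,D); ok=D>0
# strainer hook strip relative to TCP, and bar, both from the wrist camera
m=ok&(abs(P[...,1]-p[1])<.02)&(P[...,2]>p[2]+.02)&(P[...,2]<p[2]+.11)&(P[...,0]>p[0]-.08)&(P[...,0]<p[0]+.03)
Q=P[m]; b=I[m].max(-1); h=Q[b>110]; print("hook",len(h),np.percentile(h,[2,50,98],axis=0).round(4).tolist()); g=Q[b<90]; print("dark",len(g))
m=ok&(abs(P[...,0]-.597)<.02)&(P[...,2]>.238)&(P[...,2]<.262)&(P[...,1]>-.1)&(P[...,1]<.28)&((P[...,1]<p[1]-.03)|(P[...,1]>p[1]+.03)); B=P[m]
print("bar",len(B),np.percentile(B,[2,50,98],axis=0).round(4).tolist())
if len(B)>10: print(np.polyfit(B[:,1],B[:,0],1))
print(np.percentile(B[:,2],[90,99]))
cv2.imwrite("pics/w3.png",I)
turnto((.6194,0,.229),tool_R(),s)
E
```

```text
[0.7098 0.0025 0.2266] 17.95 [-0.2 -0.1 -1.3] 0.014273570391360565 [-0.04  0.84 -0.04  1.15 -0.02  1.68 -1.67]
hook 1117 [[0.7056, -0.0111, 0.2513], [0.7133, 0.0023, 0.2865], [0.7394, 0.0144, 0.2919]]
dark 3854
bar 1815 [[0.5952, -0.0943, 0.2448], [0.6044, 0.2044, 0.2522], [0.6147, 0.2758, 0.2596]]
[0.02625429 0.59932819]
[0.25579193 0.26032829]
travel [-0.794  0.043  0.43 ] turn [-0.    -0.     0.002]
```

View pics/w3.png

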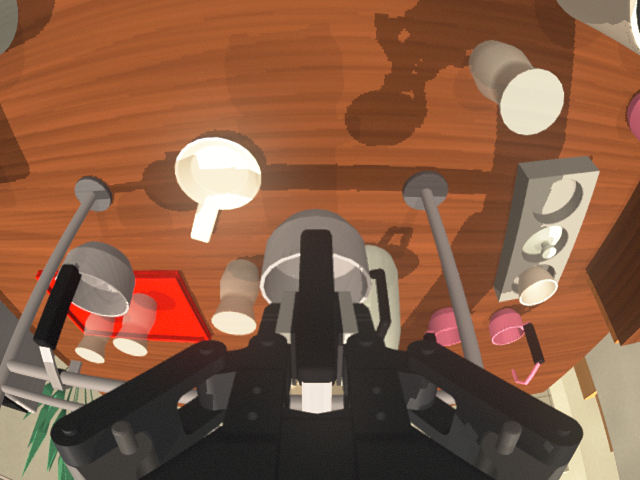

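Held square at (315,270) with the hook forward, clear of the post. The large one hangs at left on its band. Moving in over the bar.

step_arm(moves=[{"travel":[-0.2,0.01,0.1],"turn":[0,0,0],"jaw":-1},{"travel":[-0.4,0.02,0.21],"turn":[0,0,0],"jaw":-1},{"travel":[-0.6,0.03,0.32],"turn":[0,0,0],"jaw":-1},{"travel":[-0.79,0.04,0.43],"turn":[0,0,0],"jaw":-1},{"travel":[-0.79,0.04,0.43],"turn":[0,0,0],"jaw":-1},{"travel":[-0.79,0.04,0.43],"turn":[0,0,0],"jaw":-1}])

```text
time_s: 18.6
ee_pos: [0.6202, -0.0033, 0.2292]
tcp_rot: [-0.003, 0.966, -0.012, -0.258]
wrist_force: [1.1, -0.4, -1.3]
opening: 0.0138
grasp_force: 59.1
```

```bash
python3 - <<'E'
from h import *
s=read_state(); p=s["ee_pos"]; print(p.round(4),s["time_s"],s["wrist_force"].round(1),s["joint_pos"].round(2))
turnto((.620,p[1],.1805),tool_R(),s)
I,D=grab_frame("side"); cv2.imwrite("pics/side2.png",cv2.resize(I[80:290,290:430],(533,600*533//533)))
E
```

```text
[ 0.6202 -0.0033  0.2292] 18.6 [ 1.1 -0.4 -1.3] [-0.03  0.71 -0.05  1.42 -0.02  1.53 -1.67]
travel [0.241 0.    0.423] turn [-0.001 -0.001 -0.001]
```

View pics/side2.png

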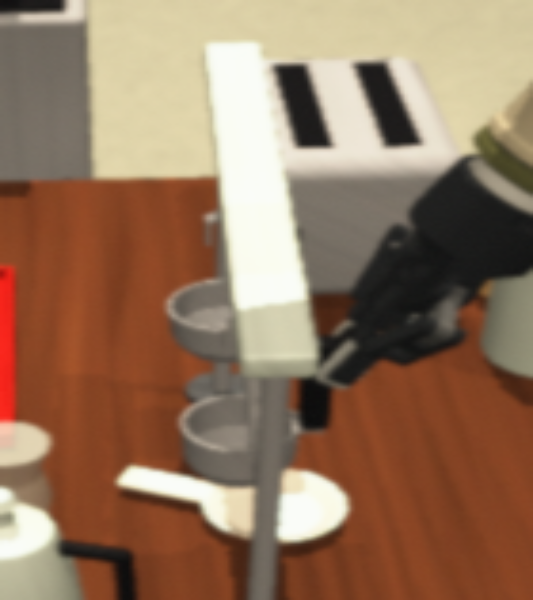

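The small strainer (lower basket, 230,435) is held under the bar. The large one hangs behind it (215,320). Lowering.

step_arm(moves=[{"travel":[0.05,0,0.09],"turn":[0,0,0],"jaw":-1},{"travel":[0.1,0,0.17],"turn":[0,0,0],"jaw":-1},{"travel":[0.15,0,0.26],"turn":[0,0,0],"jaw":-1},{"travel":[0.19,0,0.33],"turn":[0,0,0],"jaw":-1},{"travel":[0.21,0,0.37],"turn":[0,0,0],"jaw":-1},{"travel":[0.23,0,0.4],"turn":[0,0,0],"jaw":-1},{"travel":[0.23,0,0.4],"turn":[0,0,0],"jaw":-1}])

```text
time_s: 19.35
ee_pos: [0.6198, -0.0024, 0.1821]
tcp_rot: [-0.003, 0.966, -0.011, -0.259]
wrist_force: [-0.1, -0.5, -1.5]
opening: 0.0142
grasp_force: 59.0
```

```bash
python3 - <<'E'
from h import *
s=read_state(); p=s["ee_pos"]; print(p.round(4),s["time_s"],s["wrist_force"].round(1),s["ft_torque"].round(2))
u=np.array([.023,.9997,0]); Rm=Rq(s["tcp_rot"]); d=.1236-.0008-p[1]; print(d,(Rm.T@(u*d)/.1).round(3))
I,D=grab_frame("scene"); P=cloud("scene",D); cv2.imwrite("pics/s6.png",cv2.resize(I[170:320,270:470],(800,600)))
E
```

```text
[ 0.6198 -0.0024  0.1821] 19.35 [-0.1 -0.5 -1.5] [-0.01 -0.81 -0.02]
0.12517448880235768 [ 1.000e-03 -1.252e+00  1.000e-03]
```

View pics/s6.png

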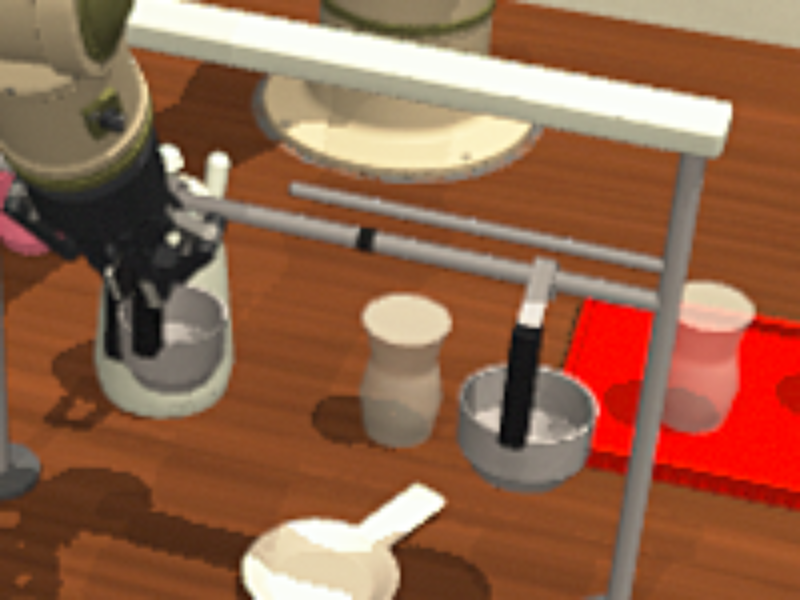

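The large strainer's hook covers the far band (543,275). The small one is held over the bar, 2 mm up and not touching. Sliding it to the near band (365,238).

step_arm(moves=[{"travel":[0,-0.12,0],"turn":[0,0,0],"jaw":-1},{"travel":[0,-0.25,0],"turn":[0,0,0],"jaw":-1},{"travel":[0,-0.38,0],"turn":[0,0,0],"jaw":-1},{"travel":[0,-0.51,0],"turn":[0,0,0],"jaw":-1},{"travel":[0,-0.64,0],"turn":[0,0,0],"jaw":-1},{"travel":[0,-0.77,0],"turn":[0,0,0],"jaw":-1},{"travel":[0,-0.77,0],"turn":[0,0,0],"jaw":-1}])

```text
time_s: 20.1
ee_pos: [0.6214, 0.0778, 0.1826]
tcp_rot: [-0.004, 0.966, -0.009, -0.259]
wrist_force: [-0.2, 0.8, -1.2]
opening: 0.0139
grasp_force: 59.0
```

step_arm(moves=[{"travel":[0,-0.12,0],"turn":[0,0,0],"jaw":-1},{"travel":[0,-0.25,0],"turn":[0,0,0],"jaw":-1},{"travel":[0,-0.36,0],"turn":[0,0,0],"jaw":-1},{"travel":[0,-0.46,0],"turn":[0,0,0],"jaw":-1},{"travel":[0,-0.46,0],"turn":[0,0,0],"jaw":-1},{"travel":[0,-0.46,0],"turn":[0,0,0],"jaw":-1}])

```text
time_s: 20.7
ee_pos: [0.6227, 0.1205, 0.1826]
tcp_rot: [-0.003, 0.966, -0.011, -0.259]
wrist_force: [-1.0, 0.1, -2.2]
opening: 0.0138
grasp_force: 59.0
```

```bash
python3 - <<'E'
from h import *
s=read_state(); p=s["ee_pos"]; print(p.round(4),s["time_s"],s["wrist_force"].round(1))
Rm=Rq(s["tcp_rot"]); print((Rm.T@np.array([0,.1228-p[1],.1795-p[2]])/.1).round(3))
I,D=grab_frame("scene"); P=cloud("scene",D)
m=(D>0)&(I.max(-1)<60)&(abs(P[...,1]-.123)<.03)&(P[...,2]>.155)&(P[...,2]<.185)&(abs(P[...,0]-.64)<.02); Q=P[m]; print(len(Q),Q.mean(0).round(4), np.percentile(Q,[3,97],axis=0).round(4))
E
```

```text
[0.6227 0.1205 0.1826] 20.7 [-1.   0.1 -2.2]
[ 0.015 -0.023  0.027]
50 [0.6397 0.1244 0.1749] [[0.6342 0.1169 0.1657]
 [0.6437 0.1306 0.1841]]
```

step_arm(moves=[{"travel":[0.008,0,0.014],"turn":[0,0,0],"jaw":-1},{"travel":[0.015,0,0.027],"turn":[0,0,0],"jaw":-1},{"travel":[0.015,0,0.027],"turn":[0,0,0],"jaw":-1},{"travel":[0.015,0,0.027],"turn":[0,0,0],"jaw":-0.1},{"travel":[0.015,0,0.027],"turn":[0,0,0],"jaw":-0.1},{"travel":[0.015,0,0.027],"turn":[0,0,0],"jaw":-0.1},{"travel":[0.015,0,0.027],"turn":[0,0,0],"jaw":-0.1},{"travel":[0.015,0,-0.2],"turn":[0,0,0],"jaw":-0.1},{"travel":[0.015,0,-0.5],"turn":[0,0,0],"jaw":-0.1},{"travel":[0.015,0,-0.9],"turn":[0,0,0],"jaw":-0.1},{"travel":[0.015,0,-0.9],"turn":[0,0,0],"jaw":-0.1}])

```text
time_s: 21.85
ee_pos: [0.6722, 0.1195, 0.2639]
tcp_rot: [-0.004, 0.967, -0.011, -0.255]
wrist_force: [-0.3, -0.1, 0.1]
opening: 0.0386
grasp_force: 0.0
```

step_arm(moves=[{"travel":[0.3,0,-0.5],"turn":[0,0,0],"jaw":-0.1},{"travel":[0.6,0.4,-0.5],"turn":[0,0,0],"jaw":-0.1},{"travel":[0.6,0.8,-0.5],"turn":[0,0,0],"jaw":-0.1},{"travel":[0.6,0.9,-0.5],"turn":[0,0,0],"jaw":-0.1},{"travel":[0.6,0.9,-0.5],"turn":[0,0,0],"jaw":-0.1}])

```text
time_s: 22.35
ee_pos: [0.7437, 0.0246, 0.2725]
tcp_rot: [-0.003, 0.966, -0.013, -0.259]
wrist_force: [0.4, 0.3, 0.0]
opening: 0.0384
grasp_force: 0.0
```

```bash
python3 - <<'E'
from h import *
s=read_state(); print(s["ee_pos"].round(4),s["time_s"],s["joint_pos"].round(2))
I,D=grab_frame("scene"); P=cloud("scene",D); cv2.imwrite("pics/s7.png",cv2.resize(I[170:320,270:470],(800,600)))
for y in (.123,.228):
    k=(D>0)&(abs(P[...,1]-y)<.03)&(abs(P[...,0]-.63)<.04)
    m=k&(I.max(-1)<60)&(P[...,2]>.155)&(P[...,2]<.235); Q=P[m]; print("grip",len(Q),Q.mean(0).round(4), np.percentile(Q,[3,97],axis=0).round(4).tolist())
    m=k&(I.max(-1)>130)&(P[...,2]>.235)&(P[...,2]<.268)&(P[...,0]>.605); Q=P[m]; print("hook strip",len(Q),Q.mean(0).round(4) if len(Q) else "")
m=(D>0)&(abs(P[...,0]-.605)<.012)&(I.max(-1)<70)&(P[...,2]>.242)&(P[...,2]<.262)&(P[...,1]>.08)&(P[...,1]<.28); print("dark bar",P[m].round(4).tolist()[:30])
E
```

```text
[0.7437 0.0246 0.2725] 22.35 [-0.07  0.87 -0.04  0.97 -0.03  1.82 -1.7 ]
grip 184 [0.6413 0.123  0.1997] [[0.6357, 0.115, 0.1639], [0.6447, 0.13, 0.2329]]
hook strip 70 [0.6188 0.1228 0.247 ]
grip 181 [0.6457 0.228  0.201 ] [[0.641, 0.2205, 0.1669], [0.6503, 0.2351, 0.2325]]
hook strip 104 [0.6161 0.2302 0.2508]
dark bar []
```

View pics/s7.png

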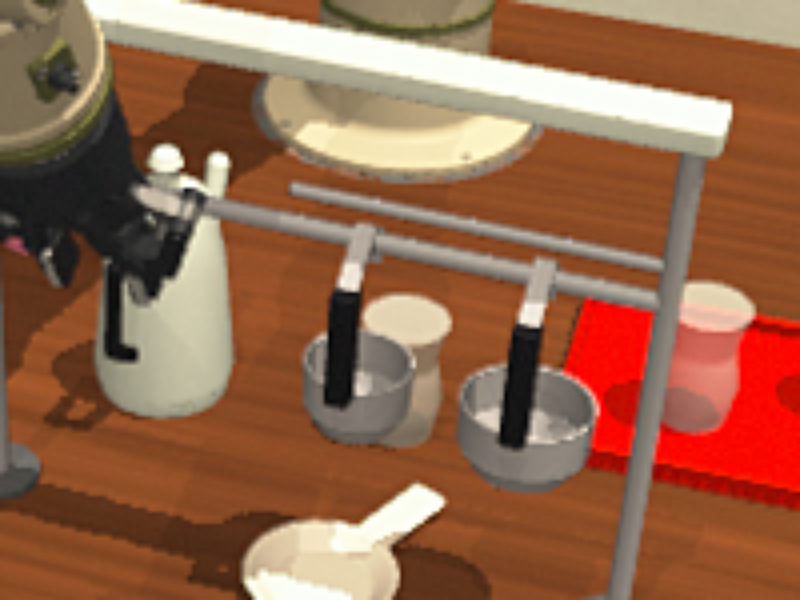

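Both hooks cover their bands: the small one at (362,240), the large one at (543,275). Both hang free with the arm clear, so I'm handing in.

```bash
python3 -c "
from cell import *
print(finish_job())"
```

```text
the job is handed in; nothing more can be done
None
```

I handed the job in at about 22 s: the last picture shows the large strainer hanging on the far band and the small one on the near band, both grips away from the robot, and nothing else looked disturbed.

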